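Shut the cotton-pad box, then find the full tin by its heft and hold it up

ROBOT

A 6-joint arm with a two-finger parallel gripper is mounted at the origin on the work surface. World frame = base frame: x ahead of the robot, y to its left, z up, the work surface at z = 0. Lengths are in m, angles in rad, forces in N, time in s.
With the tool pointing down it reaches from about 0.4 to 0.825 m from the base axis. Payload 7 kg.
Tool frame: the origin (TCP) lies midway between the tips of the shut fingers; the grasp point (between the pads) lies 19 mm behind it; z points along the fingers, y is the line along which they close (so a half turn about z gives the same grasp; the last joint's range is limited). The gripper opens to 88 mm and grips with 3 to 60 N. Pads are 19 mm wide; open, the fingers measure 130 mm over their backs; the gripper's body (78 mm by 193 mm) begins 47 mm behind the grasp point.
Start: joints at [-1.026, 0.359, 0.012, 0, -1.224, -0.288], TCP at [0.171, -0.653, 0.227] pointing down, gripper open.
Joint ranges: [-3.07, 3.07], [-1.43, 2.12], [-1.02, 1.25], [-3.03, 1.67], [-3.05, -0], [-3.03, 3.03]. Speed limits (rad/s): [2.39, 2.39, 3.01, 3.14, 3.14, 3.14].

INTERFACE

Orientations are given as [roll, pitch, yaw] about the fixed x, y, z axes, in that order (R = Rz(yaw) Ry(pitch) Rx(roll)).
In Python, from station import arm, grab_frame, camera_params, spot_in gives the robot as it stands.
- The arm moves only by the shell command python3 -m jog 'ROWS' [FORCE]. ROWS is JSON, a list that holds one entry, the list of rows, each a list of 7 numbers: the shift along the tool's x, y, z in mm, then the turn, a rotation vector about the tool's x, y, z in rad, then the finger opening in mm, from 0 to 87.6. In form: [[[x, y, z, wx, wy, wz, fingers], ...]]. A call has 1 to 20 rows; each row is the pose to reach, as a shift and turn from the pose commanded when the call began, along the tool's axes at that moment; what a row does not reach only later rows make up. A row lasts 1/8 s, in which the tool goes at most 62.5 mm and 10.7 degrees, less where a joint would pass 70% of its speed; a pose out of reach is approached as far as the arm can. A call with a gripper value outside its range is refused whole. The fingers move at their own pace and stop on an object; FORCE is the grip in N (left out, the last holds). Time passes only in rows, so rows that repeat a pose let the fingers close. It gives the time, the measured TCP pose, the force, the opening and the grip force at its end, in the units of the state.
- arm.get_state(): the state, without advancing time (a new reading comes with each control period).
- grab_frame(name): name is "side" or "top" or "wrist"; returns (picture, depth): 400x640x3 uint8, blue, green, red; 400x640 float32, m along the optical axis (not along the pixel's ray), 0 where there is no reading.
- camera_params(name): a dict with "mtx" (3x3 intrinsics, pixels), "R" (3x3) and "t" (3): a world point X has camera coordinates R X + t. Camera axes: x right, y down, z forward; pixel columns grow to the right and rows downward; lengths in m; the calibration is good to about 2 mm. A picture is of the moment at which its call begins: read the wrist's pose just before it. camera_params takes no time and is no camera call; for the wrist camera it gives the pose at the moment of the call.
- arm.job_done(): hands the job in; it is judged then, once.
Trained networks look in the newest picture that a camera, given by its name, has taken for a name from the list of things; names that differ only in an ending like _2 or _b are one class to them, and where a whole thing is asked for, a point or a joint stands for the part that bears it (a point fixed in the world has none). Each returns a list of dicts, best first, with "confidence" (0 to 1); they miss things now and then, are a little off and sometimes report something else, mostly with a low value. They report only what shows in the picture. A call takes as long as a camera call. They do not tell look-alikes from the thing itself.
- spot_in(query, camera): "uv" ([column, row] in pixels, amid what is visible of it).
The state is a dict: "t": time; "q": joint angles; "qd": joint speeds; "joint_efforts": joint torques, N m; "eef_pos": TCP position; "ee_rot": TCP orientation; "force": force on the tool from outside, world axes, zero at the start; "moment": the same for the moment, N m; "width": finger opening in m; "gripper_force": force on a finger pad.
Only numpy, scipy, OpenCV 4.12 (cv2) and the standard library are available. Lean on these libraries where they do the work, as an engineer would, in place of code of your own. Each camera call takes 0.05 s, during which the arm holds its last target. There are 200 camera calls.

TASK

The ceramic box has just been refilled from one of the three identical tins: shut its flap lid fully, then find out which tin to hand me for the next refill by lifting each tin clear of the sill in turn, starting with the one nearest the box and working away from it, and standing the lighter ones back upright where they stood. Finish while holding the heaviest tin upright and still in the gripper, about 20 cm above the sill and touching nothing else; do not let it go. Leave the box shut and everything else on the sill where it is.

Things in the scene. Friction and masses are not known exactly. Their poses are not given: they have to be found in the camera images.
- sill: the marble windowsill on which everything stands; its top is the plane z = 0
- box: white ceramic box fixed to the sill, 120 mm along its x axis, 140 mm along its y axis, rim 70 mm above the sill. Origin at the centre of its underside; its x axis points from its front to its hinged (far) side
- flap (a joint): angle of the box's flap lid, rad: 0 is shut, grows as it opens upward; starts at 0.45 to 0.95. Hinge axis along the box's y axis, 60 mm from its centre on the +x side, 70 mm up. Flat plate 134 mm long from the hinge, 144 mm wide, 7 mm thick, 150 g; its top is 78 mm above the sill when shut. A stiff hinge (0.14 N m) keeps it where it is left; 2 to 4 N downward half-way along shuts it
- tin_near_centre (a point): centre (half-way up, 45 mm above its underside) of the tin nearest to the box: a closed upright steel tin, 60 mm in diameter, 90 mm high, smooth sides, loose; z axis up its own axis
- tin_near: the same tin; origin at the centre of its underside. The tins look identical; with their contents the two lighter ones weigh 0.14 to 0.20 kg, the heaviest, which can be any of the three, 0.47 to 0.58 kg. The contents (a solid packed filling) may shift by 3 mm
- tin_middle_centre (a point): centre (half-way up, 45 mm above its underside) of the tin in the middle of the row: a closed upright steel tin, 60 mm in diameter, 90 mm high, smooth sides, loose; z axis up its own axis
- tin_middle: the same tin; origin at the centre of its underside. The tins look identical; with their contents the two lighter ones weigh 0.14 to 0.20 kg, the heaviest, which can be any of the three, 0.47 to 0.58 kg. The contents (a solid packed filling) may shift by 3 mm
- tin_far_centre (a point): centre (half-way up, 45 mm above its underside) of the tin farthest from the box: a closed upright steel tin, 60 mm in diameter, 90 mm high, smooth sides, loose; z axis up its own axis
- tin_far: the same tin; origin at the centre of its underside. The tins look identical; with their contents the two lighter ones weigh 0.14 to 0.20 kg, the heaviest, which can be any of the three, 0.47 to 0.58 kg. The contents (a solid packed filling) may shift by 3 mm
- tray: round mirrored tray, 170 mm across, 13 mm high at the rim, loose, carrying the jar; origin at the centre of its underside
- jar: clear glass apothecary jar with a knobbed stopper, 72 mm across, 142 mm high, standing on the mirrored tray; origin at the centre of its underside
- hairclip: orange plastic hairclip lying on the sill between the near and middle tins, 75 x 18 mm, about 21 mm high; origin at the centre of its underside, x axis along it
- scraper: stainless tongue scraper lying on the sill between the middle and far tins, 150 mm long, 34 mm wide at the loop, 6 mm high; origin near its middle, x axis towards the loop
- spring_clip: chrome spring clip lying in front of the box, 50 x 30 mm, about 25 mm high; origin at the centre of its underside
- tumbler: white ceramic tumbler, 72 mm across, 100 mm high; origin at the centre of its underside
- soap_dish: ceramic soap dish with a bar of soap, 85 x 120 mm, 35 mm high; origin at the centre of its underside
There are look-alikes about, which are no part of the job. What is shaped like the tin_near but pink is not meant.

How it is judged:
On the way, in this order (a step that is already met when the one before it is completed fails the run):
1. the flap lid is fully shut (value of joint flap below 0.06 rad), for 0.2 s.
2. the near tin is lifted clear of the sill in the gripper (height (world z) of tin_near_centre above 0.055 m and contact force between tin_near and sill below 0.1 N and contact force between tin_near and the fingers above 1 N), for 0.2 s.
3. the middle tin is lifted clear of the sill in the gripper (height (world z) of tin_middle_centre above 0.055 m and contact force between tin_middle and sill below 0.1 N and contact force between tin_middle and the fingers above 1 N), for 0.2 s.
4. the far tin is lifted clear of the sill in the gripper (height (world z) of tin_far_centre above 0.055 m and contact force between tin_far and sill below 0.1 N and contact force between tin_far and the fingers above 1 N), for 0.2 s.
At the end, for the whole second after the job is handed in: Lid within 0.06 rad of shut. One tin in the fingers, underside over 120 mm above the sill, tilt under 0.3 rad, still, touching nothing else. The other two stand upright and released within 40 mm of where they stood, each pressing the sill with under 3 N, so the heaviest is held (value of joint flap below 0.06 rad and ((height (world z) of tin_near_centre above 0.165 m and contact force between tin_near and the fingers above 2 N and angle between tin_near_centre's own z axis and vertical below 0.3 rad and linear speed of tin_near below 0.03 m/s and contact force between tin_near and sill below 0.1 N and contact force between tin_near and box below 0.1 N and contact force between tin_near and jar below 0.1 N and contact force between tin_near and tumbler below 0.1 N and contact force between tin_near and tin_middle below 0.1 N and contact force between tin_near and tin_far below 0.1 N and contact force between tin_middle and sill between 0.5 and 3 N and angle between each of tin_middle_centre, tin_far_centre's own z axis and vertical below 0.1 rad and distance of each of tin_middle_centre, tin_far_centre from where it was at the start of the episode below 0.04 m and contact force between each of tin_middle, tin_far and the fingers below 0.1 N and contact force between tin_far and sill between 0.5 and 3 N) or (height (world z) of tin_middle_centre above 0.165 m and contact force between tin_middle and the fingers above 2 N and angle between tin_middle_centre's own z axis and vertical below 0.3 rad and linear speed of tin_middle below 0.03 m/s and contact force between tin_middle and sill below 0.1 N and contact force between tin_middle and box below 0.1 N and contact force between tin_middle and jar below 0.1 N and contact force between tin_middle and tumbler below 0.1 N and contact force between tin_middle and tin_near below 0.1 N and contact force between tin_middle and tin_far below 0.1 N and contact force between tin_near and sill between 0.5 and 3 N and angle between each of tin_near_centre, tin_far_centre's own z axis and vertical below 0.1 rad and distance of each of tin_near_centre, tin_far_centre from where it was at the start of the episode below 0.04 m and contact force between each of tin_near, tin_far and the fingers below 0.1 N and contact force between tin_far and sill between 0.5 and 3 N) or (height (world z) of tin_far_centre above 0.165 m and contact force between tin_far and the fingers above 2 N and angle between tin_far_centre's own z axis and vertical below 0.3 rad and linear speed of tin_far below 0.03 m/s and contact force between tin_far and sill below 0.1 N and contact force between tin_far and box below 0.1 N and contact force between tin_far and jar below 0.1 N and contact force between tin_far and tumbler below 0.1 N and contact force between tin_far and tin_near below 0.1 N and contact force between tin_far and tin_middle below 0.1 N and contact force between tin_near and sill between 0.5 and 3 N and angle between each of tin_near_centre, tin_middle_centre's own z axis and vertical below 0.1 rad and distance of each of tin_near_centre, tin_middle_centre from where it was at the start of the episode below 0.04 m and contact force between each of tin_near, tin_middle and the fingers below 0.1 N and contact force between tin_middle and sill between 0.5 and 3 N))); the arm keeps its last pose, push and grip.
It fails at once if the hairclip, tongue scraper, spring clip or soap dish is shifted by more than 30 mm (distance of any of hairclip, scraper, spring_clip, soap_dish from where it was at the start of the episode above 0.03 m).
It fails at once if the tray, jar or tumbler is shifted by more than 30 mm, or the jar or tumbler tipped (distance of any of tray, jar, tumbler from where it was at the start of the episode above 0.03 m or angle between any of jar, tumbler's own z axis and vertical above 0.5 rad).
It fails at once if a tin is knocked over (angle between any of tin_near_centre, tin_middle_centre, tin_far_centre's own z axis and vertical above 0.8 rad).
It also fails if it takes over 72 s, if anything falls off the work surface, if the arm or the gripper's body presses on something with over 40 N, if the wrist force passes 120 N, or if a joint passes its speed limit or range.

## Working session

There is one attempt and no reset: what is moved stays moved. The work goes in short steps, Python scripts to look and compute and a shell command to move; the robot and the scene stay as the last step left them, time stands still between calls to the robot, and variables do not carry over. Pictures are saved under pics/ and viewed, at most 10 in all, crops included, and the job is handed in when it is done.

```bash
mkdir -p pics; cat > h.py <<'E'
import numpy as np, cv2
from station import arm, grab_frame, camera_params, spot_in
def cloud(name, d):
    p=camera_params(name); K=np.array(p["mtx"]);R=np.array(p["R"]);t=np.array(p["t"])
    v,u=np.mgrid[:d.shape[0],:d.shape[1]]
    c=np.stack([(u-K[0,2])/K[0,0]*d,(v-K[1,2])/K[1,1]*d,d],-1)
    return (c-t)@R
E
python3 - <<'E'
from h import *
s=arm.get_state();print(s['t'],s['eef_pos'],s['ee_rot'],s['width'])
for n in("top","side"):
    im,d=grab_frame(n);cv2.imwrite(f"pics/{n}0.png",im);np.save(f"{n}0.npy",d)
    P=cloud(n,d)
    for q in["box","flap","tin_near","tray","jar","hairclip","scraper","spring_clip","tumbler","soap_dish"]:
        for r in spot_in(q,n)[:5]:
            u,v=np.round(r["uv"]).astype(int);print(n,q,u,v,round(r["confidence"],2),P[v,u].round(3))
E
```

```text
0.0 [ 0.17128161 -0.65241297  0.22565395] [ 3.13999018e+00 -1.66057330e-04 -2.88490435e+00] 0.08735779868727732
top box 237 192 0.8 [0.586 0.332 0.124]
top flap 236 188 0.57 [0.598 0.337 0.114]
top tin_near 366 270 0.8 [0.389 0.02  0.09 ]
top tin_near 338 229 0.76 [0.492 0.086 0.091]
top tin_near 296 225 0.75 [0.505 0.191 0.088]
top tin_near 312 193 0.7 [0.584 0.149 0.091]
top tin_near 236 191 0.34 [0.589 0.335 0.12 ]
top tray 316 133 0.85 [0.766 0.136 0.009]
top tray 336 229 0.53 [0.492 0.091 0.088]
top jar 332 124 0.87 [0.754 0.094 0.123]
top jar 236 191 0.71 [0.589 0.335 0.12 ]
top jar 481 203 0.67 [ 0.548 -0.278  0.089]
top hairclip 371 208 0.45 [ 0.551 -0.007  0.017]
top scraper 442 220 0.64 [ 0.515 -0.201  0.001]
top spring_clip 293 264 0.64 [0.408 0.205 0.017]
top tumbler 451 133 0.77 [ 0.75  -0.233  0.032]
top soap_dish 164 265 0.67 [0.414 0.538 0.035]
side box 322 263 0.91 [0.584 0.415 0.132]
side box 346 172 0.28 [ 0.565 -0.069  0.07 ]
side flap 319 250 0.88 [0.602 0.349 0.111]
side flap 375 338 0.58 [0.415 0.578 0.036]
side tin_near 358 232 0.94 [0.495 0.222 0.07 ]
side tin_near 393 198 0.94 [0.389 0.044 0.068]
side tin_near 330 218 0.61 [0.59  0.184 0.083]
side tin_near 366 203 0.56 [0.479 0.105 0.089]
side tray 277 218 0.92 [0.783 0.135 0.008]
side jar 287 199 0.76 [0.745 0.121 0.09 ]
side hairclip 345 197 0.64 [0.559 0.008 0.018]
side scraper 357 165 0.44 [ 0.532 -0.183  0.014]
side tumbler 309 142 0.87 [ 0.729 -0.244  0.06 ]
side tumbler 363 204 0.25 [0.489 0.106 0.085]
side soap_dish 377 336 0.6 [0.41  0.576 0.044]
```

```bash
python3 - <<'E'
import cv2
a=cv2.imread("pics/top0.png")[90:310,130:530];cv2.imwrite("pics/v1.png",cv2.resize(a,(800,440),interpolation=cv2.INTER_CUBIC))
a=cv2.imread("pics/side0.png")[90:390,200:500];cv2.imwrite("pics/v2.png",cv2.resize(a,(600,600),interpolation=cv2.INTER_CUBIC))
E
```

```text
(no output)
```

View pics/v1.png

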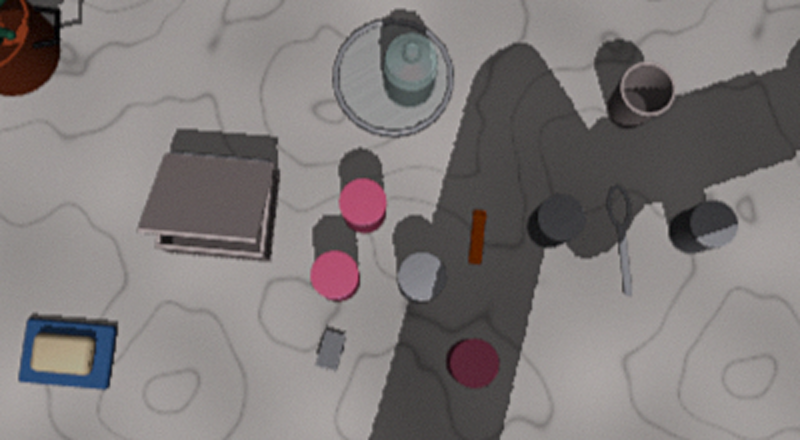

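View pics/v2.png

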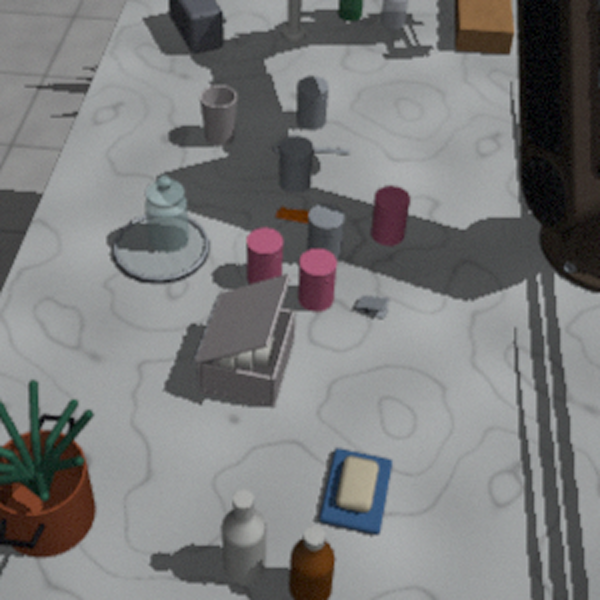

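The pictures show three grey steel tins at full-frame top pixels (340,228) near, (409,200) middle and (487,202) far. The pink look-alikes are at (312,193), (297,227) and (366,270), and are excluded by colour. The box, with its flap raised towards the robot, is at (237,192), the hairclip at (369,208) and the scraper at (442,215).

```bash
python3 - <<'E'
from h import *
A=[]
for n in("top","side"):
    d=np.load(f"{n}0.npy");im=cv2.imread(f"pics/{n}0.png").astype(int);P=cloud(n,d);P[d==0]=9
    A.append((n,d,im,P))
    for nm,c in dict(near=(.49,.085),mid=(.56,-.10),far=(.548,-.288),p1=(.505,.191),p2=(.584,.149),p3=(.389,.02)).items():
        m=(np.hypot(P[...,0]-c[0],P[...,1]-c[1])<.05)&(abs(P[...,2]-.09)<.006)
        if m.sum()<5: print(n,nm,m.sum());continue
        q=P[m][:,:2].astype(np.float32);print(n,nm,m.sum(),np.array(cv2.minEnclosingCircle(q)[0]).round(3),round(cv2.minEnclosingCircle(q)[1],3),P[m].mean(0).round(3),im[m].mean(0).round())
    m=(np.hypot(P[...,0]-.59,P[...,1]-.335)<.13)&(P[...,2]>.074)&(P[...,1]>.23)
    q=P[m];c=q.mean(0)
    for _ in range(3):
        c=q.mean(0);N=np.linalg.svd(q-c,full_matrices=0)[2][2];N*=np.sign(N[2]);q=q[abs((q-c)@N)<.006]
    print(n,"flap",m.sum(),len(q),c.round(3),N.round(3),"angle",np.arccos(N[2]).round(3),"dir of x axis",np.degrees(np.arctan2(N[1],N[0])).round(1), "zmin/max",q[:,2].min(),q[:,2].max())
    print(cv2.minAreaRect(q[:,:2].astype(np.float32)*1000))
    hi=q[q[:,2]>q[:,2].max()-.01];print("front edge",hi.mean(0).round(3))
    for nm,c,r in(("clip",(.551,-.007),.055),("scr",(.525,-.2),.1),("jar",(.75,.1),.05),("tumb",(.75,-.233),.05),("spring",(.408,.205),.04)):
        m=(np.hypot(P[...,0]-c[0],P[...,1]-c[1])<r)&(P[...,2]>.006)
        q=P[m];
        if len(q)>5:print(n,nm,len(q),q.min(0).round(3),q.max(0).round(3))
E
```

```text
top near 461 [0.496 0.08 ] 0.031 [0.496 0.08  0.09 ] [122. 117. 117.]
top mid 448 [ 0.565 -0.099] 0.031 [ 0.565 -0.099  0.09 ] [60. 58. 58.]
top far 461 [ 0.553 -0.292] 0.031 [ 0.553 -0.291  0.09 ] [79. 75. 76.]
top p1 459 [0.501 0.19 ] 0.03 [0.501 0.189 0.09 ] [111.  80. 175.]
top p2 447 [0.592 0.152] 0.031 [0.592 0.152 0.09 ] [109.  79. 173.]
top p3 480 [0.387 0.018] 0.031 [0.387 0.018 0.09 ] [52. 37. 85.]
top flap 2386 2379 [0.599 0.342 0.116] [ 0.547 -0.065  0.835] angle 0.583 dir of x axis -6.7 zmin/max 0.07407529713147275 0.15381817315276497
((602.6775512695312, 342.7237854003906), (143.8637237548828, 116.43350219726562), 83.29930877685547)
front edge [0.551 0.347 0.147]
top clip 162 [ 0.512 -0.013  0.006] [0.591 0.029 0.027]
top scr 699 [ 0.435 -0.3    0.006] [ 0.619 -0.101  0.095]
top jar 1121 [0.701 0.05  0.006] [0.799 0.148 0.151]
top tumb 506 [ 0.7   -0.275  0.006] [ 0.764 -0.185  0.105]
top spring 202 [0.382 0.181 0.006] [0.434 0.23  0.027]
side near 191 [0.494 0.083] 0.034 [0.493 0.084 0.089] [121. 115. 111.]
side mid 148 [ 0.561 -0.096] 0.035 [ 0.562 -0.094  0.089] [68. 65. 62.]
side far 116 [ 0.551 -0.289] 0.034 [ 0.55  -0.287  0.089] [88. 84. 81.]
side p1 212 [0.498 0.191] 0.033 [0.498 0.194 0.089] [112.  86. 158.]
side p2 192 [0.587 0.153] 0.034 [0.589 0.156 0.089] [114.  87. 160.]
side p3 178 [0.387 0.022] 0.035 [0.384 0.023 0.089] [60. 46. 84.]
side flap 1227 1214 [0.597 0.35  0.115] [ 0.55  -0.061  0.833] angle 0.587 dir of x axis -6.3 zmin/max 0.07416310005075867 0.15391280336055643
((598.8094482421875, 345.0758361816406), (150.6221923828125, 115.69308471679688), 83.49578094482422)
front edge [0.548 0.356 0.148]
side clip 78 [ 0.525 -0.045  0.006] [0.597 0.043 0.023]
side scr 398 [ 0.438 -0.299  0.006] [ 0.622 -0.102  0.098]
side jar 791 [0.7   0.055 0.006] [0.8   0.149 0.153]
side tumb 225 [ 0.704 -0.262  0.006] [ 0.783 -0.185  0.106]
side spring 105 [0.371 0.18  0.006] [0.441 0.235 0.031]
```

```bash
python3 - <<'E'
import cv2
a=cv2.imread("pics/top0.png")[180:280,290:510];cv2.imwrite("pics/v3.png",cv2.resize(a,(792,360),interpolation=cv2.INTER_CUBIC))
E
```

```text
(no output)
```

View pics/v3.png

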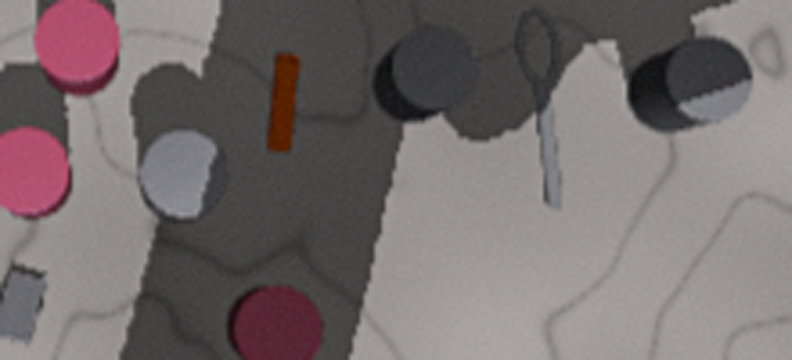

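The crop confirms three grey tins clear of the pink ones. The measured tin tops (z 0.09, r 0.03) and flap angle of 0.585 agree with the description. I'll turn to yaw −π/2, so the fingers close along world x, and shut the lid first.

```bash
cat > go.py <<'E'
import sys,json
from h import *
from scipy.spatial.transform import Rotation as Ro
s=arm.get_state();R=Ro.from_euler('xyz',s['ee_rot'])
for w in json.loads(sys.argv[1]):
    T=Ro.from_euler('xyz',[np.pi,0,w[3]])
    print(w,(R.inv().apply(np.array(w[:3])-s['eef_pos'])*1000).round(1),(R.inv()*T).as_rotvec().round(3))
E
python3 go.py '[[0.5,-0.25,0.225,-1.571],[0.575,0.35,0.225,-1.571],[0.575,0.35,0.145,-1.571]]'
```

```text
[0.5, -0.25, 0.225, -1.571] [-420.1  306.2    1.5] [ 0.     0.    -1.314]
[0.575, 0.35, 0.225, -1.571] [-645.1  867.4    1.6] [ 0.     0.    -1.314]
[0.575, 0.35, 0.145, -1.571] [-645.1  867.4   81.6] [ 0.     0.    -1.314]
```

```bash
python3 -m jog '[[[-420,306,0,0,0,-1.314,0],[-420,306,0,0,0,-1.314,0],[-420,306,0,0,0,-1.314,0],[-420,306,0,0,0,-1.314,0],[-420,306,0,0,0,-1.314,0],[-420,306,0,0,0,-1.314,0],[-420,306,0,0,0,-1.314,0],[-420,306,0,0,0,-1.314,0],[-420,306,0,0,0,-1.314,0],[-645,867,0,0,0,-1.314,0],[-645,867,0,0,0,-1.314,0],[-645,867,0,0,0,-1.314,0],[-645,867,0,0,0,-1.314,0],[-645,867,0,0,0,-1.314,0],[-645,867,0,0,0,-1.314,0],[-645,867,0,0,0,-1.314,0],[-645,867,0,0,0,-1.314,0],[-645,867,0,0,0,-1.314,0],[-645,867,0,0,0,-1.314,0],[-645,867,0,0,0,-1.314,0]]]' 10; python3 go.py '[[0.575,0.35,0.145,-1.571],[0.575,0.35,0.079,-1.571]]'
```

```text
t: 3.6
eef_pos: [0.5751, 0.3519, 0.2253]
ee_rot: [3.141, -0.001, -1.569]
force: [0.1, -0.1, 0.1]
width: 0.0005
gripper_force: 0.0
[0.575, 0.35, 0.145, -1.571] [ 1.8 -0.  80.3] [ 0.001 -0.001  0.002]
[0.575, 0.35, 0.079, -1.571] [ 1.700e+00 -1.000e-01  1.463e+02] [ 0.001 -0.001  0.002]
```

```bash
python3 -m jog '[[[0,0,50,0,0,0,0],[0,0,80,0,0,0,0],[0,0,95,0,0,0,0],[0,0,105,0,0,0,0],[0,0,115,0,0,0,0],[0,0,125,0,0,0,0],[0,0,133,0,0,0,0],[0,0,140,0,0,0,0],[0,0,144,0,0,0,0],[0,0,147,0,0,0,0],[0,0,148,0,0,0,0],[0,0,148,0,0,0,0]]]'
```

```text
t: 5.1
eef_pos: [0.5751, 0.3496, 0.0786]
ee_rot: [-3.141, 0.0, -1.571]
force: [-0.2, -0.1, 0.1]
width: 0.0007
gripper_force: 0.0
```

```bash
python3 -m jog '[[[0,0,1,0,0,0,0],[0,0,2,0,0,0,0],[0,0,3,0,0,0,0],[0,0,3,0,0,0,0],[0,0,3,0,0,0,0]]]'; python3 -c "
from h import *
im,d=grab_frame('top');P=cloud('top',d)
m=(np.hypot(P[...,0]-.59,P[...,1]-.335)<.09)&(P[...,2]>.06)&(P[...,2]<.1)
q=P[m];c=q.mean(0);N=np.linalg.svd(q-c,full_matrices=0)[2][2];print(len(q),c,N)
cv2.imwrite('pics/a.png',im)"
```

```text
t: 5.72
eef_pos: [0.5753, 0.3497, 0.0777]
ee_rot: [-3.14, 0.001, -1.57]
force: [-4.2, -1.7, 13.3]
width: 0.0007
gripper_force: 6.4
1378 [0.58059829 0.3114136  0.07691947] [-0.00252329 -0.00191044  0.99999499]
```

The lid is flat and shut, with a firm reaction force. Next is the near tin.

```bash
python3 go.py '[[0.575,0.35,0.18,-1.571],[0.495,0.081,0.18,-1.571],[0.495,0.081,0.041,-1.571]]'
```

```text
[0.575, 0.35, 0.18, -1.571] [-4.000e-01  1.000e-01 -1.023e+02] [-0.001  0.001  0.001]
[0.495, 0.081, 0.18, -1.571] [ 268.6   80.3 -102.6] [-0.001  0.001  0.001]
[0.495, 0.081, 0.041, -1.571] [268.7  80.5  36.4] [-0.001  0.001  0.001]
```

```bash
python3 -m jog '[[[0,0,-50,0,0,0,0],[0,0,-104,0,0,0,0],[268,80,-104,0,0,0,87],[268,80,-104,0,0,0,87],[268,80,-104,0,0,0,87],[268,80,-104,0,0,0,87],[268,80,-104,0,0,0,87],[268,80,-104,0,0,0,87],[268,80,-104,0,0,0,87],[268,80,-60,0,0,0,87],[268,80,-30,0,0,0,87],[268,80,0,0,0,0,87],[268,80,20,0,0,0,87],[268,80,35,0,0,0,87],[268,80,35,0,0,0,87]]]'
```

```text
t: 7.65
eef_pos: [0.4947, 0.0818, 0.0395]
ee_rot: [3.14, -0.001, -1.57]
force: [0.9, -0.6, -0.1]
width: 0.0866
gripper_force: 0.0
```

```bash
python3 -m jog '[[[0,0,0,0,0,0,60],[0,0,0,0,0,0,50],[0,0,0,0,0,0,50],[0,0,0,0,0,0,50],[0,0,0,0,0,0,50],[0,0,0,0,0,0,50]]]' 30; python3 -m jog '[[[0,0,-5,0,0,0,50],[0,0,-15,0,0,0,50],[0,0,-25,0,0,0,50],[0,0,-30,0,0,0,50],[0,0,-30,0,0,0,50],[0,0,-30,0,0,0,50],[0,0,-30,0,0,0,50],[0,0,-30,0,0,0,50]]]'
```

```text
t: 8.4
eef_pos: [0.4952, 0.0816, 0.0411]
ee_rot: [-3.141, 0.0, -1.571]
force: [-2.2, -0.1, 5.5]
width: 0.0594
gripper_force: 30.0
t: 9.4
eef_pos: [0.4949, 0.0814, 0.0703]
ee_rot: [3.141, -0.0, -1.571]
force: [0.7, 0.4, -1.7]
width: 0.0596
gripper_force: 30.0
```

It weighs about 1.7 N, so it's a light one. I'll stand it back.

```bash
python3 -m jog '[[[0,0,10,0,0,0,50],[0,0,20,0,0,0,50],[0,0,26,0,0,0,50],[0,0,29,0,0,0,50],[0,0,30,0,0,0,50],[0,0,30,0,0,0,50],[0,0,30,0,0,0,62],[0,0,30,0,0,0,70],[0,0,30,0,0,0,87],[0,0,30,0,0,0,87],[0,0,30,0,0,0,87],[0,0,0,0,0,0,87],[0,0,-40,0,0,0,87],[0,0,-90,0,0,0,87],[0,0,-110,0,0,0,87]]]'; python3 go.py '[[0.564,-0.098,0.18,-1.571],[0.564,-0.098,0.041,-1.571]]'
```

```text
t: 11.28
eef_pos: [0.4962, 0.082, 0.1837]
ee_rot: [-3.138, 0.002, -1.57]
force: [0.3, -0.1, -0.8]
width: 0.0872
gripper_force: 0.0
[0.564, -0.098, 0.18, -1.571] [180.1 -67.7   3.6] [-0.004  0.002  0.001]
[0.564, -0.098, 0.041, -1.571] [180.3 -67.1 142.6] [-0.004  0.002  0.001]
```

```bash
python3 -m jog '[[[180,-68,0,0,0,0,87],[180,-68,0,0,0,0,87],[180,-68,0,0,0,0,87],[180,-68,0,0,0,0,87],[180,-68,0,0,0,0,87],[180,-68,40,0,0,0,87],[180,-68,75,0,0,0,87],[180,-68,105,0,0,0,87],[180,-68,130,0,0,0,87],[180,-68,140,0,0,0,87],[180,-68,140,0,0,0,87]]]'; python3 -m jog '[[[0,0,0,0,0,0,60],[0,0,0,0,0,0,50],[0,0,0,0,0,0,50],[0,0,0,0,0,0,50],[0,0,0,0,0,0,50],[0,0,0,0,0,0,50]]]' 30; python3 -m jog '[[[0,0,-5,0,0,0,50],[0,0,-15,0,0,0,50],[0,0,-25,0,0,0,50],[0,0,-30,0,0,0,50],[0,0,-30,0,0,0,50],[0,0,-30,0,0,0,50],[0,0,-30,0,0,0,50],[0,0,-30,0,0,0,50]]]'
```

```text
t: 12.65
eef_pos: [0.5629, -0.0976, 0.0405]
ee_rot: [3.141, -0.0, -1.569]
force: [-0.3, -0.4, 0.5]
width: 0.0872
gripper_force: 0.0
t: 13.4
eef_pos: [0.564, -0.0985, 0.0412]
ee_rot: [-3.14, -0.0, -1.571]
force: [2.9, -1.2, 5.8]
width: 0.0591
gripper_force: 30.0
t: 14.4
eef_pos: [0.5629, -0.0985, 0.0703]
ee_rot: [3.141, -0.0, -1.571]
force: [-1.0, 0.6, -5.6]
width: 0.0593
gripper_force: 30.0
```

The middle tin reads 5.6 N, so it looks like the heavy one. The far tin still has to be lifted, so I'll put the middle one back and go on.

```bash
python3 -m jog '[[[0,0,10,0,0,0,50],[0,0,20,0,0,0,50],[0,0,26,0,0,0,50],[0,0,29,0,0,0,50],[0,0,30,0,0,0,50],[0,0,30,0,0,0,50],[0,0,30,0,0,0,62],[0,0,30,0,0,0,70],[0,0,30,0,0,0,87],[0,0,30,0,0,0,87],[0,0,30,0,0,0,87],[0,0,0,0,0,0,87],[0,0,-40,0,0,0,87],[0,0,-90,0,0,0,87],[0,0,-110,0,0,0,87]]]'; python3 go.py '[[0.552,-0.291,0.18,-1.571],[0.552,-0.291,0.041,-1.571]]'
```

```text
t: 16.27
eef_pos: [0.5645, -0.0985, 0.1839]
ee_rot: [-3.137, 0.0, -1.57]
force: [1.0, -0.6, -0.7]
width: 0.0867
gripper_force: 0.0
[0.552, -0.291, 0.18, -1.571] [192.5  12.6   3.9] [-0.005  0.     0.001]
[0.552, -0.291, 0.041, -1.571] [192.6  13.2 142.9] [-0.005  0.     0.001]
```

```bash
python3 -m jog '[[[192,12,0,0,0,0,87],[192,12,0,0,0,0,87],[192,12,0,0,0,0,87],[192,12,0,0,0,0,87],[192,12,0,0,0,0,87],[192,12,40,0,0,0,87],[192,12,75,0,0,0,87],[192,12,105,0,0,0,87],[192,12,130,0,0,0,87],[192,12,140,0,0,0,87],[192,12,140,0,0,0,87]]]'; python3 -m jog '[[[0,0,0,0,0,0,60],[0,0,0,0,0,0,50],[0,0,0,0,0,0,50],[0,0,0,0,0,0,50],[0,0,0,0,0,0,50],[0,0,0,0,0,0,50]]]' 30; python3 -m jog '[[[0,0,-5,0,0,0,50],[0,0,-15,0,0,0,50],[0,0,-25,0,0,0,50],[0,0,-30,0,0,0,50],[0,0,-30,0,0,0,50],[0,0,-30,0,0,0,50],[0,0,-30,0,0,0,50],[0,0,-30,0,0,0,50]]]'
```

```text
t: 17.65
eef_pos: [0.5512, -0.2895, 0.0405]
ee_rot: [3.141, 0.0, -1.569]
force: [0.5, 0.5, 0.2]
width: 0.0869
gripper_force: 0.0
t: 18.4
eef_pos: [0.5516, -0.2906, 0.0412]
ee_rot: [-3.14, -0.0, -1.571]
force: [-0.0, 1.0, 6.2]
width: 0.0603
gripper_force: 30.0
t: 19.4
eef_pos: [0.5509, -0.2904, 0.0703]
ee_rot: [3.141, 0.0, -1.571]
force: [-0.2, -0.7, -1.7]
width: 0.0603
gripper_force: 30.0
```

The far tin is light too, at 1.7 N, so the middle one is heaviest. I'll stand this one back and look before regrasping.

```bash
python3 -m jog '[[[0,0,10,0,0,0,50],[0,0,20,0,0,0,50],[0,0,26,0,0,0,50],[0,0,29,0,0,0,50],[0,0,30,0,0,0,50],[0,0,30,0,0,0,50],[0,0,30,0,0,0,62],[0,0,30,0,0,0,70],[0,0,30,0,0,0,87],[0,0,30,0,0,0,87],[0,0,30,0,0,0,87],[0,0,0,0,0,0,87],[0,0,-40,0,0,0,87],[0,0,-90,0,0,0,87],[0,0,-110,0,0,0,87]]]'; python3 - <<'E'
from h import *
for n in("side","top"):
    im,d=grab_frame(n);P=cloud(n,d);P[d==0]=9
    for nm,c in dict(near=(.495,.081),mid=(.564,-.098),far=(.552,-.291)).items():
        m=(np.hypot(P[...,0]-c[0],P[...,1]-c[1])<.05)&(abs(P[...,2]-.09)<.006)
        if m.sum()>5: print(n,nm,m.sum(),P[m].mean(0).round(3))
E
python3 go.py '[[0.564,-0.098,0.18,-1.571]]'
```

```text
t: 21.28
eef_pos: [0.5524, -0.291, 0.1841]
ee_rot: [-3.137, -0.001, -1.57]
force: [0.1, 0.6, -0.8]
width: 0.0872
gripper_force: 0.0
side near 190 [0.493 0.084 0.089]
side mid 145 [ 0.56  -0.095  0.09 ]
side far 122 [ 0.548 -0.284  0.09 ]
top near 458 [0.496 0.079 0.09 ]
top mid 454 [ 0.564 -0.099  0.09 ]
[0.564, -0.098, 0.18, -1.571] [-193.   -11.5    3.5] [-0.005 -0.001  0.001]
```

```bash
python3 -m jog '[[[-193,-12,0,0,0,0,87],[-193,-12,0,0,0,0,87],[-193,-12,0,0,0,0,87],[-193,-12,0,0,0,0,87],[-193,-12,0,0,0,0,87],[-193,-12,40,0,0,0,87],[-193,-12,75,0,0,0,87],[-193,-12,105,0,0,0,87],[-193,-12,130,0,0,0,87],[-193,-12,140,0,0,0,87],[-193,-12,140,0,0,0,87]]]'; python3 -m jog '[[[0,0,0,0,0,0,60],[0,0,0,0,0,0,50],[0,0,0,0,0,0,50],[0,0,0,0,0,0,50],[0,0,0,0,0,0,50],[0,0,0,0,0,0,50]]]' 35; python3 -m jog '[[[0,0,-5,0,0,0,50],[0,0,-20,0,0,0,50],[0,0,-40,0,0,0,50],[0,0,-60,0,0,0,50],[0,0,-85,0,0,0,50],[0,0,-110,0,0,0,50],[0,0,-135,0,0,0,50],[0,0,-160,0,0,0,50],[0,0,-180,0,0,0,50],[0,0,-192,0,0,0,50],[0,0,-198,0,0,0,50],[0,0,-200,0,0,0,50],[0,0,-200,0,0,0,50],[0,0,-200,0,0,0,50],[0,0,-200,0,0,0,50],[0,0,-200,0,0,0,50],[0,0,-200,0,0,0,50],[0,0,-200,0,0,0,50]]]'
python3 - <<'E'
from h import *
im,d=grab_frame("side");cv2.imwrite("pics/v4.png",cv2.resize(im[60:360,200:500],(600,600)))
im,d=grab_frame("top");P=cloud("top",d);P[d==0]=9
for nm,c in dict(near=(.495,.081),far=(.552,-.291)).items():
    m=(np.hypot(P[...,0]-c[0],P[...,1]-c[1])<.05)&(abs(P[...,2]-.09)<.006);print(nm,m.sum(),P[m].mean(0).round(3))
m=(np.hypot(P[...,0]-.58,P[...,1]-.345)<.05);print("lid z",P[m][:,2].min(),P[m][:,2].max())
E
```

```text
t: 22.75
eef_pos: [0.5626, -0.0985, 0.04]
ee_rot: [3.14, -0.0, -1.572]
force: [0.6, 0.5, 0.3]
width: 0.0869
gripper_force: 0.0
t: 23.5
eef_pos: [0.563, -0.0974, 0.0411]
ee_rot: [-3.141, -0.0, -1.57]
force: [-2.5, 0.8, 5.5]
width: 0.0592
gripper_force: 35.0
t: 25.75
eef_pos: [0.5631, -0.0974, 0.2405]
ee_rot: [3.142, 0.0, -1.571]
force: [0.7, -0.3, -6.1]
width: 0.0588
gripper_force: 35.0
near 0 [nan nan nan]
far 457 [ 0.551 -0.291  0.09 ]
lid z 0.0716885520654123 0.08360886173561671<stdin>:5: RuntimeWarning: Mean of empty slice.
  ret = um.true_divide(
```

View pics/v4.png

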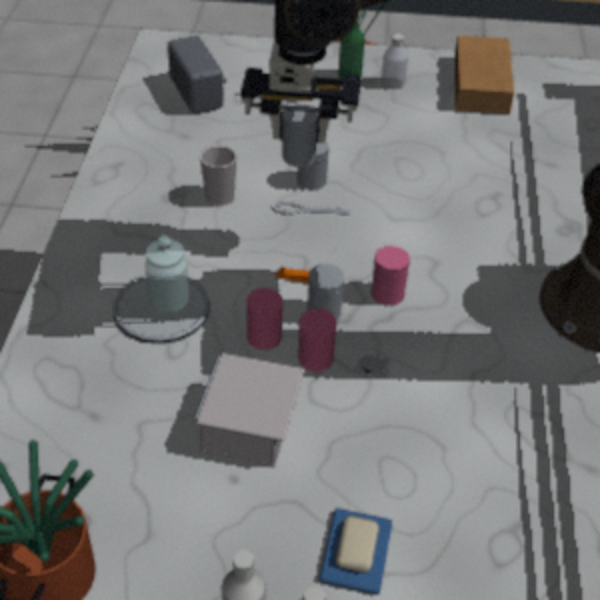

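The side view shows the middle tin upright in the gripper at crop pixel (300,135). The near (325,290) and far (313,165) tins are standing, the lid is flat and shut, and nothing else has moved. The near tin is hidden from the top camera by the arm.

```bash
python3 -c "
from h import *
print(arm.job_done())"
```

```text
the job is handed in; nothing more can be done
None
```

The lid is shut, and the middle tin is the heaviest (about 0.6 kg against 0.17 kg for the other two); it is held upright about 20 cm above the sill, the near and far tins stand back in place, and the job is handed in.

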